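Complete the tasting carton and roll it into the crate

ROBOT

A 7-joint arm with a two-finger parallel gripper is mounted at the origin on the work surface. World frame = base frame: x ahead of the robot, y to its left, z up, the work surface at z = 0. Lengths are in mm, angles in rad, forces in N, time in s.
With the tool pointing down it reaches from about 400 to 875 mm from the base axis. Payload 19.3 kg.
Tool frame: the origin (TCP) lies midway between the tips of the shut fingers; the grasp point (between the pads) lies 19 mm behind it; z points along the fingers, y is the line along which they close (so a half turn about z gives the same grasp; the last joint's range is limited). The gripper opens to 85 mm and grips with 20 to 120 N. Pads are 22 mm wide; open, the fingers measure 114 mm over their backs; the gripper's body (76 mm by 85 mm) begins 54 mm behind the grasp point. The pads swing forward as they close: fully open they stand 13 mm farther back than shut.
Start: joints at [-1.194, 0.521, -0.036, 1.599, 0.021, 1.021, -0.113], TCP at [270.068, 563.629, 231.291] pointing down, gripper open.
Joint ranges: [-2.91, 2.91], [-0.3, 2.13], [-1.5, 1.42], [0.17, 2.43], [-1.26, 4.41], [0.16, 1.93], [-2.52, 2.52]. Speed limits (rad/s): [1.89, 1.89, 2.39, 2.39, 3.01, 3.01, 3.01].

INTERFACE

Orientations are given as a rotation vector (axis times angle).
In Python, from workcell import r, optics, job gives the robot as it stands.
- The arm moves only by the shell command python3 -m crank 'ROWS' [FORCE]. ROWS is a JSON object of lists of equal length, an entry for each row: "offset": the shift along the tool's x, y, z in mm, a list of three; "turn": the turn about the tool's z in degrees; "hand": the finger opening in mm, from 0 to 85.4. A call has 1 to 8 rows; each row shifts and turns the commanded pose from where the row before left it, along the tool's axes as they then stand; what a row does not reach is not made up. A row lasts 1/12 s, in which the tool goes at most 41.7 mm and 7.16 degrees, less where a joint would pass 70% of its speed; a pose out of reach is approached as far as the arm can. A call is refused whole if a number of a shift passes 41.7 or a number of a turn 7.16, either way. A call with a gripper value outside its range is refused whole. The fingers move at their own pace and stop on an object; FORCE is the grip in N (left out, the last holds). Time passes only in rows, so rows that do not move let the fingers close. It gives the time, the measured TCP pose, the force, the opening and the grip force at its end, in the units of the state.
- r.get_obs(): the state, without advancing time (a new reading comes with each control period).
- optics.camera(name): name is "side" or "top" or "wrist"; returns a dict with "image" (384x512x3 uint8, red, green, blue), "fx", "fy", "cx", "cy" (pixels), "k1" (the pictures are not rectified: a ray, as slopes to the right and down, at radius r is drawn at 1 + k1 r^2 times it, then the intrinsics apply), "R" (3x3) and "t" (3): a world point X has camera coordinates R X + t. Camera axes: x right, y down, z forward; pixel columns grow to the right and rows downward; lengths in mm; the calibration is good to about 2 mm. A picture is of the moment at which its call begins. There is no depth.
- job.close_job(): hands the job in; it is judged then, once.
The state is a dict: "t": time; "joint_positions": joint angles; "qd": joint speeds; "joint_torque": joint torques, N m; "eef_pos": TCP position; "eef_rot": TCP orientation; "ft_force": force on the tool from outside, world axes, zero at the start; "moment": the same for the moment, N m; "gripper_width": finger opening in mm; "grasp_force": force on a finger pad.
Only numpy, scipy, OpenCV 4.12 (cv2) and the standard library are available. Lean on these libraries where they do the work, as an engineer would, in place of code of your own. Each camera call takes 0.05 s, during which the arm holds its last target. There are 200 camera calls.

TASK

Add the green-lidded tin from the bamboo caddy to the open carton, standing upright on the carton's floor beside the packet, and push the carton along the rollers into the cedar crate until it is fully home and square against the end stop. Keep the carton down on the rollers and moving gently, never shot along or lifted, and leave the other tins, the cups, the drip stand, the jar and the tong as they are.

Things in the scene. Friction and masses are not known exactly. Their poses are not given: they have to be found in the camera images.
- station: Fixed: cedar crate lying on its side with a level roller track running into it. Origin: table level, middle of the crate's mouth; +y points out of the crate along the track (roughly world +y), x across the track (+x away from the robot), z up. Crate 200 deep (y -200 to 0), 198 wide outside, 144 high; slats 12 thick
- mouth (a point): middle of the crate's mouth at roller-top height (50 above the table), axes as the station's. The mouth is 150 wide (x -75 to 75) with plain square edges, the side walls run straight back; roof underside 82 above this point, roof top 94 above it
- track_end (a point): axis of the last roller at the in-feed end, roller-top height, axes as the station's. 18 free-turning rollers, 20 in diameter, 128 long (x -64 to 64), 30 apart, run from 430 outside the mouth to 80 inside; about 0.1 N of drag each. Side channels at x 65 to 73 either side end 3 below the roller tops, so the carton is not guided sideways
- stop (a point): middle of the end stop's face at roller-top height, 95 inside the mouth, axes as the station's. The stop is a rigid rubber-faced bar across the track inside the crate, 120 wide, 34 high above the rollers. When the carton is home its end touches this face: its origin is then 20 inside the mouth and 55 of its length stick out of the crate
- turntable_top (a point): middle of the cork turntable's top: a freely turning disc 150 in diameter on the crate's roof, 164 above the table, carrying three cups; axes as the station's
- carton: Open cardboard carton, loose on the rollers, 130 across (x), 150 long (y), 55 high, walls and floor 4 thick, 0.2 to 0.33 kg. Origin: centre of its underside. Starts skewed up to 0.22 rad, 12 to 36 off centre to the far side. Pushed on its end it rolls on as it stands, still skewed; pushed on its side it slides and turns (squaring it so shifts its middle by up to 80 per rad).
- packet: Loose wrapped packet of paper filters lying in the carton, 100 (x) by 42 (y) by 40 high, about 0.12 kg, set anywhere along the carton's y, roughly square to it. Origin: centre of its underside. Beside it, on at least one side, a free strip of floor at least 49 wide remains
- tin_green: Loose sample tin with a green lid, 40 in diameter, 56 high, about 0.09 kg: the one to load. Stands upright in one compartment of the caddy. Origin: centre of its underside
- tin_black: Same tin with a black lid, in another compartment; stays
- tin_white: Same tin with a white lid, in another compartment; stays
- caddy: Fixed bamboo caddy on the table, on the track's far side, 76 (x) by 236 (y) by 32 high, walls and floor 5 thick, three compartments in a row along y, about 77 apart; tins stand 5 above the table and show 29 above its walls. Origin: centre of its underside
- cup0: terracotta-brown ceramic cup, 54 in diameter, 58 high, loose on the turntable; origin: centre of its underside
- cup1: as cup0
- cup2: as cup0
- drip_stand: loose chrome drip stand on the table beside the crate, base 110 square, post and ring up to 205 high; origin: centre of its underside
- jar: loose empty glass jar with a screw lid, 72 in diameter, 110 high, on the table at the far side of the track near the in-feed end; origin: centre of its underside
- tong: loose bamboo tong lying on the table behind the closed end of the crate, about 160 long (its x), 12 high; origin: at its middle, on the table

How it is judged:
By the outcome, as a careful person would: the job done as asked, in the order asked, and still so for the second after the job is handed in, with the robot touching nothing.
It also fails if it takes over 61 s, if anything falls off the work surface, if the arm or the gripper's body presses on something with over 40 N, if the wrist force passes 120 N, or if a joint passes its speed limit or range.

## Working session

There is one attempt and no reset: what is moved stays moved. The work goes in short steps, Python scripts to look and compute and a shell command to move; the robot and the scene stay as the last step left them, time stands still between calls to the robot, and variables do not carry over. Pictures are saved under pics/ and viewed, at most 10 in all, crops included, and the job is handed in when it is done.

```bash
mkdir -p pics
cat > h.py <<'E'
import numpy as np, cv2
from workcell import r, optics, job
from scipy.spatial.transform import Rotation as Ro
def snap(name, f=None):
    c=optics.camera(name)
    if f: cv2.imwrite('pics/'+f, c['image'][:,:,::-1])
    return c
def cal(c): return dict(fx=c['fx'],fy=c['fy'],cx=c['cx'],cy=c['cy'],k1=c['k1'],R=np.array(c['R']),t=np.array(c['t']))
def ray(c,u,v):
    K=np.array([[c['fx'],0,c['cx']],[0,c['fy'],c['cy']],[0,0,1.]])
    # drawn = s*(1+k1 r^2)
    p=cv2.undistortPoints(np.array([[[u,v]]],float),K,np.array([c['k1'],0,0,0.]),None,None,None).ravel() if 0 else cv2.undistortPoints(np.array([[[u,v]]],float),K,np.array([c['k1'],0,0,0.])).ravel()
    R=np.array(c['R']);t=np.array(c['t'])
    return -R.T@t, R.T@np.array([p[0],p[1],1])
def atz(c,u,v,z):
    o,d=ray(c,u,v); return o+d*(z-o[2])/d[2]
def tri(obs):
    A=np.zeros((3,3));b=np.zeros(3)
    for c,u,v in obs:
        o,d=ray(c,u,v);d=d/np.linalg.norm(d);P=np.eye(3)-np.outer(d,d);A+=P;b+=P@o
    X=np.linalg.solve(A,b)
    return X
def proj(c,X):
    K=np.array([[c['fx'],0,c['cx']],[0,c['fy'],c['cy']],[0,0,1.]])
    R=np.array(c['R']);t=np.array(c['t'],float)
    return cv2.projectPoints(np.array([X],float).reshape(-1,1,3),cv2.Rodrigues(R)[0],t,K,np.array([c['k1'],0,0,0.]))[0].reshape(-1,2)
def st():
    o=r.get_obs(); print('t',o['t'],'p',np.round(o['eef_pos'],1),'rv',np.round(o['eef_rot'],3),'F',np.round(o['ft_force'],1),'w',o['gripper_width'],o['grasp_force'])
    print(np.round(Ro.from_rotvec(o['eef_rot']).as_matrix(),3).tolist())
    return o
E
python3 - <<'E'
from h import *
a=snap('top');b=snap('side');w=snap('wrist')
import pickle; pickle.dump([a,b,w],open('s0.pkl','wb'))
st()
for c in (a,b,w): print({k:(np.round(v,2).tolist()) for k,v in c.items() if k!='image'})
cv2.imwrite('pics/top0.png',cv2.resize(a['image'][:,:,::-1],(800,600),interpolation=cv2.INTER_CUBIC))
cv2.imwrite('pics/side0.png',cv2.resize(b['image'][:,:,::-1],(800,600),interpolation=cv2.INTER_CUBIC))
E
```

```text
t 0.15 p [270.  563.4 230.9] rv [-6.960e-01 -3.063e+00  1.000e-03] F [0.8 0.7 0.3] w 85.36854625660051 0.0
[[-0.902, 0.432, -0.0], [0.432, 0.902, -0.001], [-0.0, -0.001, -1.0]]
{'fx': 426.25, 'fy': 426.25, 'cx': 261.41, 'cy': 188.69, 'k1': 0.0, 'R': [[-0.02, -1.0, -0.03], [-0.98, 0.02, -0.18], [0.18, 0.02, -0.98]], 't': [-5.84, 561.55, 1198.11]}
{'fx': 357.27, 'fy': 357.27, 'cx': 252.19, 'cy': 189.35, 'k1': -0.04, 'R': [[-0.93, -0.37, -0.02], [-0.23, 0.63, -0.74], [0.29, -0.68, -0.67]], 't': [505.92, 246.76, 711.18]}
{'fx': 323.8, 'fy': 323.8, 'cx': 260.08, 'cy': 195.38, 'k1': 0.03, 'R': [[0.43, 0.9, -0.0], [0.86, -0.41, 0.31], [0.28, -0.13, -0.95]], 't': [-625.32, -40.44, 379.78]}
```

View pics/top0.png

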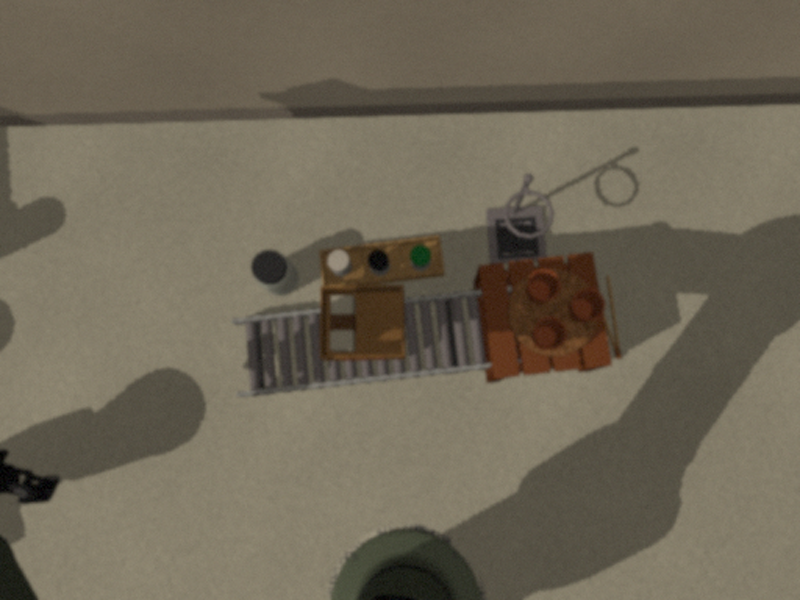

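View pics/side0.png

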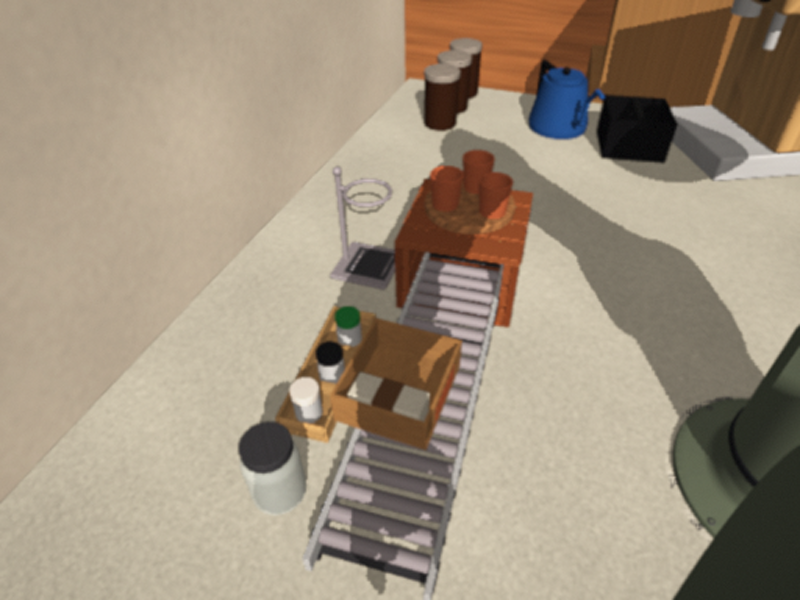

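Run:
```python
from h import *
import pickle; a,b,w=pickle.load(open('s0.pkl','rb'))
s=1.5625
T=lambda u,v,z:np.round(atz(a,u/s,v/s,z),0)
S=lambda u,v,z:np.round(atz(b,u/s,v/s,z),0)
print('green',tri([(a,421/s,256/s),(b,347/s,316/s)]),'black',tri([(a,377/s,260/s),(b,329/s,354/s)]),'white',tri([(a,338/s,261/s),(b,305/s,390/s)]))
print('carton top',[T(*p,105) for p in [(321,289),(405,287),(405,357),(323,360)]])
print('carton side',[S(*p,105) for p in [(334,397),(369,316),(462,345),(430,417)]])
print('chan top',[T(*p,47) for p in [(236,321),(243,393),(480,295),(487,368)]])
print('crate top',[T(*p,144) for p in [(478,268),(592,254),(488,380),(610,366)]])
ca=cv2.resize(a['image'][150:256,145:400],(800,333),interpolation=cv2.INTER_CUBIC)
cb=cv2.resize(b['image'][185:385,150:320],(0,0),fx=3,fy=3,interpolation=cv2.INTER_CUBIC)
cv2.imwrite('pics/ca.png',np.clip(ca[:,:,::-1]*1.5,0,255).astype('uint8'))
```

```text
green [637.24000704 -41.85847281  53.97732232] black [629.77126042  40.97026019  53.96005177] white [629.52958079 114.79217866  56.24376167]
carton top [array([566., 139., 105.]), array([566., -13., 105.]), array([440., -11., 105.]), array([438., 134., 105.])]
carton side [array([567., 144., 105.]), array([584.,  -7., 105.]), array([441.,   1., 105.]), array([443., 130., 105.])]
chan top [array([519., 308.,  47.]), array([385., 291.,  47.]), array([ 559., -151.,   47.]), array([ 422., -159.,   47.])]
crate top [array([ 589., -142.,  144.]), array([ 609., -340.,  144.]), array([ 395., -151.,  144.]), array([ 414., -357.,  144.])]
```

View pics/ca.png

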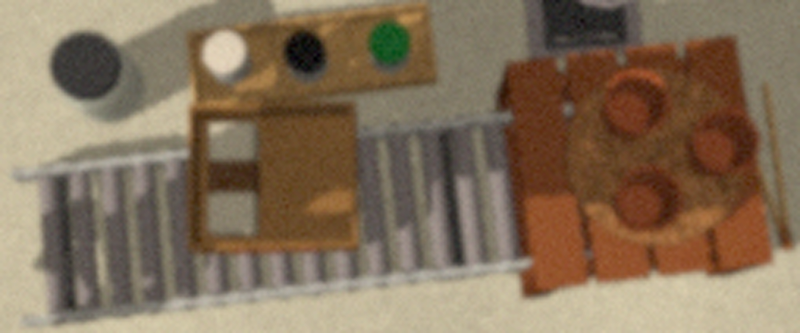

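```bash
cat >> h.py <<'E'
def off(X,yaw=None):
    """offset in tool axes to world X; turn (deg, tool z) to bring tool y to heading yaw (rad from world +y, ccw)"""
    o=r.get_obs();M=Ro.from_rotvec(o['eef_rot']).as_matrix()
    d=np.array(X)-o['eef_pos'];print('off',np.round(M.T@d,1))
    y=M[:,1];h=np.arctan2(-y[0],y[1]);print('heading deg',np.degrees(h).round(2))
    if yaw is not None: print('turn',-np.degrees(yaw-h).round(2))
E
python3 -m crank '{"offset":[[0,0,-5],[0,0,-5],[0,0,-5],[0,0,-5],[0,0,-5],[0,0,0]],"turn":[-5.8,-5.8,-5.8,-5.8,-5.8,0],"hand":[85,85,85,85,85,85]}'
python3 -c "
from h import *
st();off([540,40,330],0.06)"
```

```text
t: 0.65
eef_pos: [270.2, 563.8, 256.9]
eef_rot: [-0.101, 3.14, 0.001]
ft_force: [-0.3, -0.5, 0.4]
gripper_width: 85.3
grasp_force: 0.0
t 0.65 p [270.2 563.8 256.9] rv [-1.01e-01  3.14e+00  1.00e-03] F [-0.3 -0.5  0.4] w 85.2935919820984 0.0
[[-0.998, -0.064, 0.0], [-0.064, 0.998, 0.001], [-0.0, 0.001, -1.0]]
off [-235.5 -540.   -73.4]
heading deg 3.69
turn 0.25
```

```bash
python3 -m crank '{"offset":[[-14,-32,-5],[-14,-32,-5],[-14,-32,-5],[-14,-32,-5],[-14,-32,-5],[-14,-32,-5],[-14,-32,-5],[-14,-32,-5]],"turn":[0,0,0,0,0,0,0,0],"hand":[85,85,85,85,85,85,85,85]}'
python3 -m crank '{"offset":[[-14,-32,-5],[-14,-32,-5],[-14,-32,-5],[-14,-32,-5],[-14,-32,-5],[-14,-32,-5],[-14,-32,-5],[0,0,0]],"turn":[0,0,0,0,0,0,0,0],"hand":[85,85,85,85,85,85,85,85]}'
python3 - <<'E'
from h import *
st();off([540,40,330],0.06)
w=snap('wrist','w1.png')
import pickle; pickle.dump(w,open('s1.pkl','wb'))
print(-np.array(w['R']).T@w['t'])
cv2.imwrite('pics/w1.png',cv2.resize(w['image'][:,:,::-1],(800,600),interpolation=cv2.INTER_CUBIC))
E
```

```text
t: 1.32
eef_pos: [397.4, 313.0, 296.3]
eef_rot: [0.087, -3.14, -0.0]
ft_force: [0.6, 0.0, -0.3]
gripper_width: 84.9
grasp_force: 0.0
t: 1.98
eef_pos: [510.5, 90.6, 331.9]
eef_rot: [-0.076, 3.139, -0.003]
ft_force: [-0.0, -0.8, -0.2]
gripper_width: 84.8
grasp_force: 0.0
t 1.9833 p [510.5  90.6 331.9] rv [-7.600e-02  3.139e+00 -3.000e-03] F [-0.  -0.8 -0.2] w 84.75386328693367 0.0
[[-0.999, -0.048, 0.002], [-0.048, 0.999, -0.002], [-0.002, -0.002, -1.0]]
off [-27. -52.   2.]
heading deg 2.76
turn -0.68
[431.64919801  87.39043598 474.42004154]
```

View pics/w1.png

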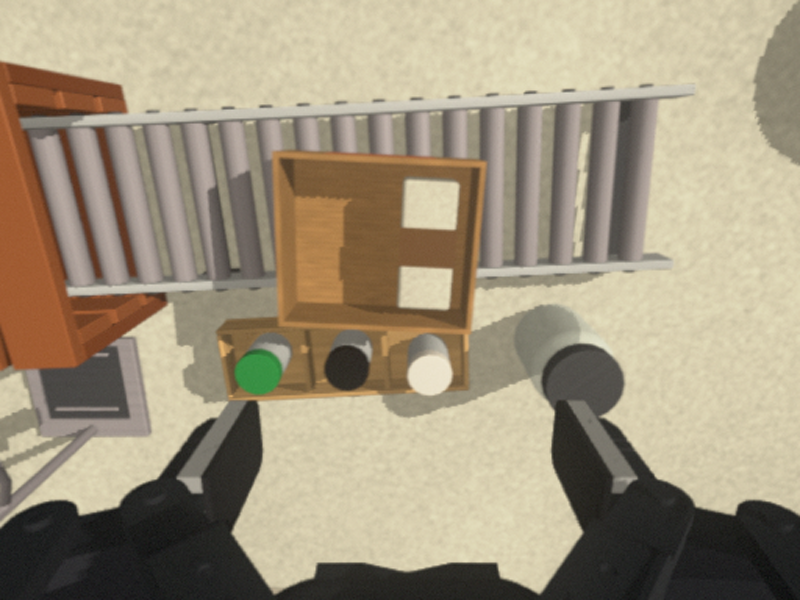

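Run:
```python
from h import *
import pickle; a,b,w0=pickle.load(open('s0.pkl','rb')); w=pickle.load(open('s1.pkl','rb'))
s=1.5625
W=lambda u,v,z:np.round(atz(w,u/s,v/s,z),1)
print('green3',tri([(a,421/s,256/s),(b,347/s,316/s),(w,259/s,371/s)]),'tw',tri([(a,421/s,256/s),(w,259/s,371/s)]),'at61',W(259,371,61),T:=atz(a,421/s,256/s,61))
C=[W(*p,105) for p in [(274,152),(486,161),(471,330),(279,328)]]
print('carton',C,np.mean(C,0))
print('carton tri',[tri([(a,p[0]/s,p[1]/s),(w,q[0]/s,q[1]/s)]).round(1) for p,q in [((405,357),(274,152)),((323,360),(486,161)),((321,289),(471,330)),((405,287),(279,328))]])
print('packet',[W(*p,94) for p in [(404,179),(459,182),(452,310),(398,307)]])
print('inner floor z54 left edge',[W(*p,54) for p in [(291,170),(291,305)]])
print('chan ends',[W(*p,47) for p in [(694,90),(670,263),(22,122),(66,291)]])
print('crate roof',[W(*p,144) for p in [(5,64),(77,367)]])
# green mask centroid
for c,n in((a,'a'),(b,'b'),(w,'w')):
    h=cv2.cvtColor(c['image'],cv2.COLOR_RGB2HSV);m=cv2.inRange(h,(45,120,30),(85,255,255));k,l,stt,ce=cv2.connectedComponentsWithStats(m);i=1+np.argmax(stt[1:,4]);print(n,stt[i],ce[i])
```

```text
green3 [637.29155549 -40.00752238  54.61632848] tw [638.40142113 -40.69663241  48.47079027] at61 [634.8 -35.3  61. ] [632.97511398 -42.60023543  61.        ]
carton [array([444.5,  -4.6, 105. ]), array([443.2, 143.5, 105. ]), array([570. , 144.2, 105. ]), array([575.6,  -5.3, 105. ])] [508.325  69.45  105.   ]
carton tri [array([443.8, -10.2,  81.5]), array([446.6, 154.8,   1.4]), array([561.6, 138. , 126.6]), array([571.6,  -9.3, 101.6])]
packet [array([458.9,  86.6,  94. ]), array([459.1, 126.9,  94. ]), array([557.9, 129.4,  94. ]), array([557.5,  86.5,  94. ])]
inner floor z54 left edge [array([459.3,  -4.3,  54. ]), array([573.4,  -7. ,  54. ])]
chan ends [array([385.8, 306.8,  47. ]), array([521.9, 318. ,  47. ]), array([ 435., -214.,   47.]), array([ 572.4, -203. ,   47. ])]
crate roof [array([ 402.8, -149. ,  144. ]), array([ 596.7, -138.3,  144. ])]
a [263 157  12  13 121] [268.55371901 163.1322314 ]
b [215 197  15  13 165] [221.95151515 202.82424242]
w [150 224  30  28 655] [164.82290076 237.85038168]
```

```bash
python3 -m crank '{"offset":[[-17,-17,17],[-17,-17,17],[-17,-17,17],[-17,-17,17],[-17,-17,17],[-17,-17,17],[-17,-17,17],[0,0,0]],"turn":[0,0,0,0,0,0,0,0],"hand":[85,75,65,62,62,62,62,62]}'
python3 -m crank '{"offset":[[0,0,0],[0,0,0]],"turn":[0,0],"hand":[62,62]}'
python3 - <<'E'
from h import *
st();off([635,-38,38],0.06)
w=snap('wrist')
import pickle; pickle.dump(w,open('s2.pkl','wb'))
print(-np.array(w['R']).T@w['t'])
h=cv2.cvtColor(w['image'],cv2.COLOR_RGB2HSV);m=cv2.inRange(h,(45,120,30),(85,255,255));k,l,stt,ce=cv2.connectedComponentsWithStats(m);i=1+np.argmax(stt[1:,4]);print(stt[i],ce[i])
print(atz(w,*ce[i],61))
w1=pickle.load(open('s1.pkl','rb'));a=pickle.load(open('s0.pkl','rb'))[0];b=pickle.load(open('s0.pkl','rb'))[1]
print(tri([(w,*ce[i]),(w1,164.8,237.3)]),tri([(w,*ce[i]),(a,268.5,163.1)]),tri([(w,*ce[i]),(b,222,202.8)]))
cv2.imwrite('pics/w2.png',cv2.resize(w['image'][:,:,::-1],(800,600),interpolation=cv2.INTER_CUBIC))
E
```

```text
t: 2.7
eef_pos: [634.5, -17.5, 208.1]
eef_rot: [0.084, -3.136, 0.002]
ft_force: [-0.3, -0.4, 0.0]
gripper_width: 61.9
grasp_force: 0.0
t: 2.87
eef_pos: [633.7, -13.7, 212.1]
eef_rot: [0.092, -3.14, -0.001]
ft_force: [0.6, 0.2, -0.4]
gripper_width: 62.0
grasp_force: 0.0
t 2.8667 p [633.7 -13.7 212.1] rv [ 9.20e-02 -3.14e+00 -1.00e-03] F [ 0.6  0.2 -0.4] w 62.02668008078558 0.0
[[-0.998, -0.058, -0.001], [-0.058, 0.998, 0.0], [0.001, 0.001, -1.0]]
off [ -0.  -24.4 174.1]
heading deg 3.34
turn -0.1
[555.15151478 -18.081423   354.85784404]
[ 212  160   42   42 1402] [232.89229672 180.66333809]
[637.19383154 -38.45171342  61.        ]
[639.6735375 -39.3431789  51.2204259] [638.07394427 -39.38534764  53.96352006] [638.82315426 -38.87937972  54.99550666]
```

View pics/w2.png

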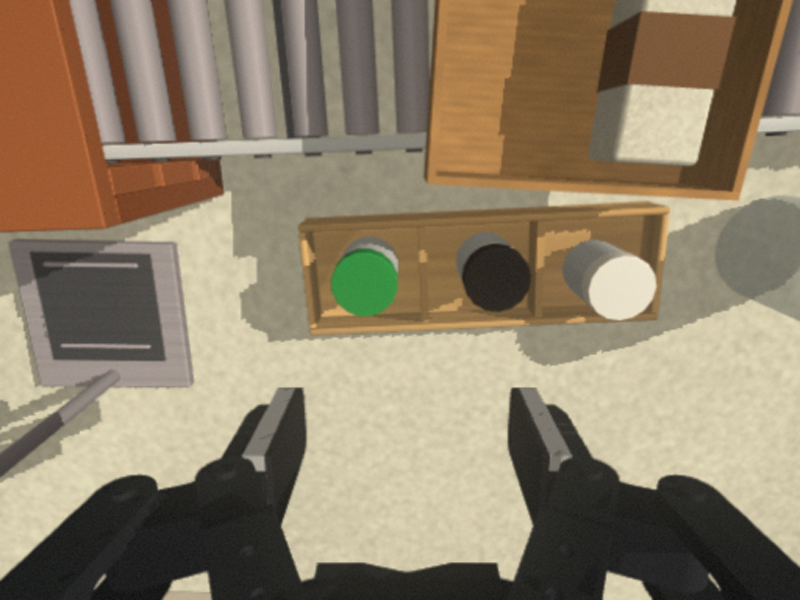

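```bash
python3 -m crank '{"offset":[[-1,-9,20],[-1,-9,30],[-1,-7,30],[0,0,30],[0,0,25],[0,0,15],[0,0,0],[0,0,0]],"turn":[0,0,0,0,0,0,0,0],"hand":[62,62,62,62,62,62,62,62]}'
python3 -c "
from h import *
st();off([638,-39,37],0.06)"
```

```text
t: 3.58
eef_pos: [638.4, -38.8, 62.9]
eef_rot: [0.094, -3.14, -0.0]
ft_force: [0.7, -0.6, 1.2]
gripper_width: 62.2
grasp_force: 0.0
t 3.5833 p [638.4 -38.8  62.9] rv [ 0.094 -3.14  -0.   ] F [ 0.7 -0.6  1.2] w 62.182640172696225 0.0
[[-0.998, -0.06, -0.0], [-0.06, 0.998, 0.0], [0.0, 0.0, -1.0]]
off [ 0.4 -0.2 25.9]
heading deg 3.42
turn -0.02
```

```bash
python3 -m crank '{"offset":[[0,0,13],[0,0,12],[0,0,0],[0,0,0],[0,0,0],[0,0,0],[0,0,0],[0,0,0]],"turn":[0,0,0,0,0,0,0,0],"hand":[62,62,62,52,44,36,30,30]}' 30
python3 -c "
from h import *
st()"
```

```text
t: 4.25
eef_pos: [638.8, -39.6, 38.0]
eef_rot: [-0.093, 3.139, -0.0]
ft_force: [-1.6, 0.9, 7.6]
gripper_width: 39.2
grasp_force: 30.4
t 4.25 p [638.8 -39.6  38. ] rv [-0.093  3.139 -0.   ] F [-1.6  0.9  7.6] w 39.18236689827706 30.415499210357666
[[-0.998, -0.059, 0.001], [-0.059, 0.998, 0.0], [-0.001, -0.0, -1.0]]
```

```bash
python3 -m crank '{"offset":[[0,0,-8],[0,0,-15],[0,0,-20],[0,0,-25],[0,0,-25],[0,0,-20],[0,0,-10],[0,0,0]],"turn":[0,0,0,0,0,0,0,0],"hand":[30,30,30,30,30,30,30,30]}'
python3 - <<'E'
from h import *
import pickle; w=pickle.load(open('s2.pkl','rb'))
s=1.5625
W=lambda u,v,z:np.round(atz(w,u/s,v/s,z),1)
o=st(); print(np.round(o['joint_positions'],2))
print('far corners',W(427,182,105),W(740,198,105))
print('near edge -y wall outer',W(437,0,105),' +y outer', W(788,0,105))
print('packet far -y, +y',W(601,83,94),W(596,88,94),W(710,95,94))
print('roof corner far',W(105,227,144),'roof edge',W(62,0,144))
print('chan far',W(105,158,47),W(427,150,47))
print('floor -y far',W(437,165,54))
print('caddy',[W(*p,32) for p in [(300,222),(667,206),(661,320),(312,333)]])
E
```

```text
t: 4.92
eef_pos: [639.5, -39.7, 162.8]
eef_rot: [-0.093, 3.137, -0.0]
ft_force: [0.8, 0.3, -1.7]
gripper_width: 39.0
grasp_force: 30.4
t 4.9167 p [639.5 -39.7 162.8] rv [-0.093  3.137 -0.   ] F [ 0.8  0.3 -1.7] w 38.96716916180146 30.44972062110901
[[-0.998, -0.059, 0.004], [-0.059, 0.998, 0.0], [-0.004, -0.0, -1.0]]
[-0.09  0.62  0.09  1.63 -0.07  0.89  1.65]
far corners [573.3  -6.7 105. ] [572.6 143.9 105. ]
near edge -y wall outer [497.2  -7.9 105. ]  +y outer [490.  141.4 105. ]
packet far -y, +y [524.3  72.3  94. ] [526.6  70.4  94. ] [527.  124.3  94. ]
roof corner far [ 596.7 -140.   144. ] roof edge [ 515.3 -144.3  144. ]
chan far [ 575.5 -191.    47. ] [559.5  -5.4  47. ]
floor -y far [567.2   0.6  54. ]
caddy [array([608. , -82.3,  32. ]), array([584.8, 147.7,  32. ]), array([660. , 160.2,  32. ]), array([683.2, -74.6,  32. ])]
```

```bash
python3 -m crank '{"offset":[[16,12,0],[22,17,0],[24,18,0],[24,19,0],[22,17,0],[18,14,0],[0,0,0],[0,0,0]],"turn":[0,0,0,0,0,0,7,7],"hand":[30,30,30,30,30,30,30,30]}'
python3 -m crank '{"offset":[[0,0,0],[0,0,0],[0,0,0],[0,0,0],[0,0,0],[0,0,0],[0,0,0],[0,0,0]],"turn":[7,7,7,7,7,7,7,7],"hand":[30,30,30,30,30,30,30,30]}'
python3 -m crank '{"offset":[[0,0,0],[0,0,0],[0,0,0],[0,0,0],[0,0,0]],"turn":[7,7,7,2,0],"hand":[30,30,30,30,30]}'
python3 - <<'E'
from h import *
st();off([508,50,89],-np.pi/2)
a=snap('top');w=snap('wrist');b=snap('side')
import pickle; pickle.dump([a,b,w],open('s3.pkl','wb'))
ca=cv2.resize(b['image'][170:310,180:330],(400,373),interpolation=cv2.INTER_CUBIC)
cb=cv2.resize(w['image'],(400,300))
im=np.zeros((373,800,3),np.uint8);im[:,:400]=ca;im[:300,400:]=cb
cv2.imwrite('pics/m3.png',im[:,:,::-1])
E
```

```text
t: 5.58
eef_pos: [505.6, 50.5, 159.5]
eef_rot: [-0.296, -3.126, 0.0]
ft_force: [0.9, -0.7, -1.2]
gripper_width: 39.2
grasp_force: 30.5
t: 6.25
eef_pos: [506.3, 49.6, 159.3]
eef_rot: [-1.733, -2.62, 0.002]
ft_force: [-0.1, -0.9, -1.1]
gripper_width: 39.3
grasp_force: 30.4
t: 6.67
eef_pos: [506.3, 49.7, 159.3]
eef_rot: [-2.215, -2.227, 0.003]
ft_force: [-0.1, -0.2, -1.0]
gripper_width: 39.0
grasp_force: 30.5
t 6.6667 p [506.3  49.7 159.3] rv [-2.215 -2.227  0.003] F [-0.1 -0.2 -1. ] w 38.99670890051083 30.453321933746338
[[-0.005, 1.0, -0.002], [1.0, 0.005, -0.001], [-0.001, -0.002, -1.0]]
off [ 0.4  1.8 70.3]
heading deg -89.7
turn 0.3
```

View pics/m3.png

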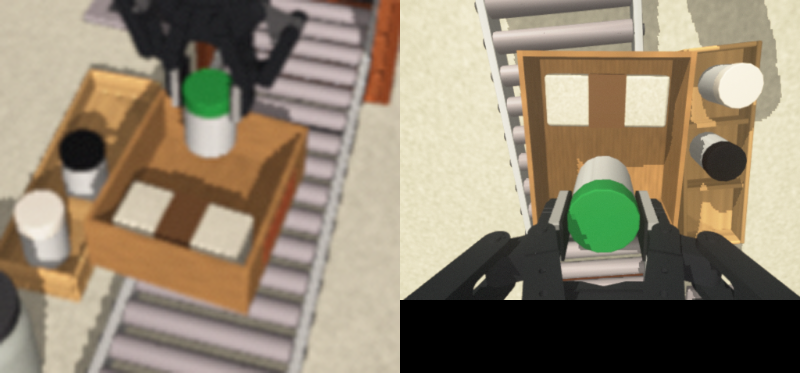

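Run:
```python
from h import *
import pickle; a,b,w=pickle.load(open('s3.pkl','rb'))
W=lambda u,v,z:np.round(atz(w,u*1.28,v*1.28,z),1)
print('rim +y',W(118,52,105),W(292,56,105))
print('packet -y',W(147,125,94),W(268,126,94),'+y',W(145,75,94),W(269,75,94))
print('near side edge',W(134,180,105),'far side edge outer',W(283,180,105))
```

```text
rim +y [444.7 141.2 105. ] [570.4 139.6 105. ]
packet -y [459.7  85.7  94. ] [560.6  85.7  94. ] +y [460.6 125.4  94. ] [557.7 126.3  94. ]
near side edge [448.3  40.5 105. ] far side edge outer [574.5  41.7 105. ]
```

```bash
python3 -m crank '{"offset":[[0,2,12],[0,0,18],[0,0,18],[0,0,12],[0,0,6],[0,0,0],[0,0,0]],"turn":[0,0,0,0,0,0,0],"hand":[30,30,30,30,30,30,30]}'
python3 -m crank '{"offset":[[0,0,2],[0,0,1],[0,0,0]],"turn":[0,0,0],"hand":[30,30,30]}'
```

```text
t: 7.4
eef_pos: [508.9, 49.5, 94.2]
eef_rot: [-2.214, -2.229, 0.001]
ft_force: [-0.3, -0.2, -1.0]
gripper_width: 39.2
grasp_force: 30.5
t: 7.65
eef_pos: [509.1, 49.9, 91.6]
eef_rot: [2.213, 2.229, 0.001]
ft_force: [0.8, -0.8, -1.1]
gripper_width: 39.1
grasp_force: 30.5
```

```bash
python3 -m crank '{"offset":[[0,0,1],[0,0,1],[0,0,1],[0,0,0]],"turn":[0,0,0,0],"hand":[30,30,30,30]}'
python3 -m crank '{"offset":[[0,0,1],[0,0,0.7],[0,0,0]],"turn":[0,0,0],"hand":[30,30,30]}'
```

```text
t: 7.98
eef_pos: [508.9, 49.8, 88.2]
eef_rot: [-2.214, -2.229, 0.0]
ft_force: [0.0, 0.0, -0.7]
gripper_width: 39.3
grasp_force: 30.5
t: 8.23
eef_pos: [509.1, 49.8, 86.9]
eef_rot: [-2.214, -2.229, -0.001]
ft_force: [-2.2, 0.9, 7.4]
gripper_width: 39.1
grasp_force: 31.2
```

```bash
python3 -m crank '{"offset":[[0,0,0],[0,0,0],[0,0,0],[0,0,0],[0,0,0],[0,0,0]],"turn":[0,0,0,0,0,0],"hand":[42,46,50,54,58,58]}'
python3 -m crank '{"offset":[[0,0,-10],[0,0,-20],[0,0,-25],[0,0,-25],[0,0,-20],[0,0,-10],[0,0,0]],"turn":[0,0,0,0,0,0,0],"hand":[58,58,58,58,58,58,58]}'
```

```text
t: 8.73
eef_pos: [508.9, 49.7, 86.6]
eef_rot: [2.214, 2.229, -0.0]
ft_force: [1.0, 0.3, -0.4]
gripper_width: 57.9
grasp_force: 0.0
t: 9.32
eef_pos: [509.8, 49.9, 198.9]
eef_rot: [2.213, 2.228, 0.005]
ft_force: [0.2, -0.1, -0.3]
gripper_width: 57.9
grasp_force: 0.0
```

```bash
python3 -m crank '{"offset":[[0,-5,0],[0,-5,0],[0,0,0],[0,0,0],[0,0,0],[0,0,0],[0,0,0],[0,0,0]],"turn":[-7,-7,-7,-7,-7,-7,-7,-7],"hand":[58,58,58,58,58,58,58,58]}'
python3 -m crank '{"offset":[[0,0,0],[0,0,-10],[0,-20,-20],[0,-20,-20],[0,-10,-20],[0,0,0],[0,0,0],[0,0,0]],"turn":[-7,-7,-7,-7,-6,0,0,0],"hand":[58,58,50,40,40,40,40,40]}'
python3 - <<'E'
from h import *
st();off([509,-8,170],0)
w=snap('wrist');b=snap('side');a=snap('top')
import pickle; pickle.dump([a,b,w],open('s4.pkl','wb'))
cv2.imwrite('pics/m4.png',cv2.resize(w['image'][:,:,::-1],(800,600),interpolation=cv2.INTER_CUBIC))
E
```

```text
t: 9.98
eef_pos: [498.5, 49.1, 195.8]
eef_rot: [-0.899, -3.009, 0.001]
ft_force: [-0.4, 0.7, -1.1]
gripper_width: 57.8
grasp_force: 0.0
t: 10.65
eef_pos: [486.6, 1.2, 265.7]
eef_rot: [0.009, -3.14, -0.0]
ft_force: [-0.3, 0.4, -0.8]
gripper_width: 39.8
grasp_force: 0.0
t 10.65 p [486.6   1.2 265.7] rv [ 0.009 -3.14  -0.   ] F [-0.3  0.4 -0.8] w 39.84478005352565 0.0
[[-1.0, -0.005, -0.001], [-0.005, 1.0, 0.0], [0.001, 0.0, -1.0]]
off [-22.5  -9.3  95.6]
heading deg 0.31
turn 0.31
```

View pics/m4.png

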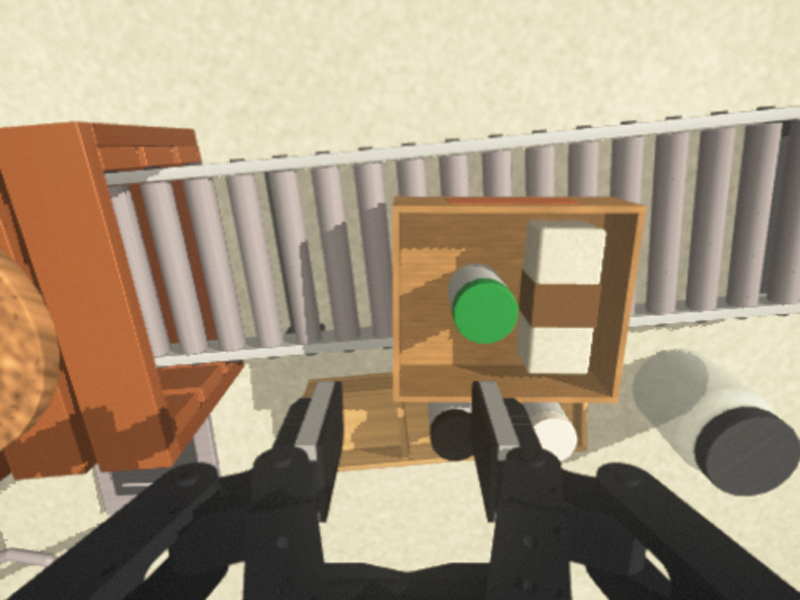

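Run:
```python
from h import *
import pickle; a,b,w=pickle.load(open('s4.pkl','rb'))
s=1.5625
W=lambda u,v,z:np.round(atz(w,u/s,v/s,z),1)
C=[W(*p,105) for p in [(393,198),(645,206),(617,402),(394,402)]]
print('rim',C,np.mean(C,0))
print('near chan outer',W(107,176,47),W(760,109,47),'far outer',W(158,367,47),W(390,351,47),W(750,313,47))
print('roof front edge',W(77,122,144),W(166,467,144))
print('crate side walls inner at mouth bottom? ')
print('tin top',W(485,309,110),'packet',[W(*p,94) for p in [(537,222),(606,227),(589,374),(527,371)]])
```

```text
rim [array([439.8,  -6.3, 105. ]), array([443.9, 142.2, 105. ]), array([573.3, 143.1, 105. ]), array([574.4,  -6. , 105. ])] [507.85  68.25 105.  ]
near chan outer [ 432.8 -203.9   47. ] [387.9 234.1  47. ] far outer [ 576.3 -190.3   47. ] [562.1 -10.3  47. ] [529.6 258.6  47. ]
roof front edge [ 400.9 -158.5  144. ] [ 597.4 -143.4  144. ]
crate side walls inner at mouth bottom? 
tin top [506.7  50.8 110. ] packet [array([455.1,  82.5,  94. ]), array([458.1, 125.4,  94. ]), array([558.2, 126.6,  94. ]), array([556.3,  84.4,  94. ])]
```

```bash
python3 -m crank '{"offset":[[-10,-3,20],[-10,-2,30],[0,0,35],[0,0,30],[0,0,15],[0,0,0],[0,0,0],[0,0,0]],"turn":[0,0,0,0,0,0,0,0],"hand":[35,28,28,28,28,28,28,28]}' 20
python3 -c "
from h import *
st();off([507,-4,78],0)"
```

```text
t: 11.47
eef_pos: [507.5, -3.9, 137.4]
eef_rot: [-0.011, 3.141, 0.0]
ft_force: [-0.2, -0.0, -0.2]
gripper_width: 27.9
grasp_force: 0.0
t 11.4667 p [507.5  -3.9 137.4] rv [-0.011  3.141  0.   ] F [-0.2 -0.  -0.2] w 27.901928404971198 0.0
[[-1.0, -0.007, 0.001], [-0.007, 1.0, 0.0], [-0.001, 0.0, -1.0]]
off [ 0.5 -0.1 59.4]
heading deg 0.4
turn 0.4
```

```bash
python3 -m crank '{"offset":[[0,0,10],[0,0,15],[0,0,8],[0,0,0]],"turn":[0,0,0,0],"hand":[28,28,28,28]}'
python3 -m crank '{"offset":[[0,0,10],[0,0,10],[0,0,5],[0,0,0]],"turn":[0,0,0,0],"hand":[28,28,28,28]}'
python3 -m crank '{"offset":[[0,0,0],[0,0,0],[0,0,0],[0,0,0],[0,0,0],[0,0,0],[0,0,0],[0,0,0]],"turn":[0,0,0,0,0,0,0,0],"hand":[25,22,19,16,13,10,7,4]}'
```

```text
t: 11.8
eef_pos: [506.4, -4.0, 102.6]
eef_rot: [0.011, -3.14, 0.0]
ft_force: [0.5, -0.9, -0.6]
gripper_width: 28.0
grasp_force: 0.0
t: 12.13
eef_pos: [506.4, -4.1, 77.4]
eef_rot: [0.011, -3.14, 0.0]
ft_force: [0.7, -0.7, -0.6]
gripper_width: 27.9
grasp_force: 0.0
t: 12.8
eef_pos: [507.0, -4.1, 78.7]
eef_rot: [-0.011, 3.141, -0.0]
ft_force: [0.6, -1.0, 1.1]
gripper_width: 4.1
grasp_force: 1.3
```

```bash
python3 -m crank '{"offset":[[0,0,0],[0,0,0],[0,0,0],[0,0,0]],"turn":[0,0,0,0],"hand":[2,1,0,0]}' 20
python3 -c "
from h import *
o=st();print(o['moment'])"
```

```text
t: 13.13
eef_pos: [507.1, -4.1, 78.7]
eef_rot: [-0.011, 3.141, -0.0]
ft_force: [-0.1, 0.2, 2.5]
gripper_width: 3.7
grasp_force: 20.9
t 13.1333 p [507.1  -4.1  78.7] rv [-0.011  3.141 -0.   ] F [-0.1  0.2  2.5] w 3.663824619403254 20.923115015029907
[[-1.0, -0.007, 0.0], [-0.007, 1.0, -0.0], [-0.0, -0.0, -1.0]]
[-0.0816395   0.03506042 -0.13525241]
```

```bash
python3 -m crank '{"offset":[[0,0,0],[0,0,0],[0,0,0],[0,0,0],[0,0,0],[0,0,0],[0,0,0],[0,0,0]],"turn":[-0.5,-0.7,-0.8,-0.8,-0.8,-0.8,-0.8,0],"hand":[0,0,0,0,0,0,0,0]}'
python3 -m crank '{"offset":[[0.5,-1,0],[1,-2,0],[1,-3,0],[1,-3,0],[1,-3,0],[1,-3,0],[1,-3,0],[1,-3,0]],"turn":[0,0,0,0,0,0,0,0],"hand":[0,0,0,0,0,0,0,0]}'
python3 -c "
from h import *
o=st();print(o['moment']);off([492,-75,78],.098)"
```

```text
t: 13.8
eef_pos: [507.1, -4.1, 78.7]
eef_rot: [-0.155, 3.137, 0.0]
ft_force: [2.8, 1.0, 3.6]
gripper_width: 3.3
grasp_force: 21.0
t: 14.47
eef_pos: [501.6, -26.1, 78.7]
eef_rot: [-0.153, 3.138, -0.0]
ft_force: [5.8, 0.8, 3.9]
gripper_width: 3.7
grasp_force: 21.2
t 14.4667 p [501.6 -26.1  78.7] rv [-0.153  3.138 -0.   ] F [5.8 0.8 3.9] w 3.7385680864236366 21.229123771190643
[[-0.995, -0.097, 0.0], [-0.097, 0.995, -0.0], [-0.0, -0.0, -1.0]]
[ 0.27957856 -1.07733182 -0.16446365]
off [ 14.3 -47.7   0.7]
heading deg 5.58
turn -0.03
```

```bash
python3 -m crank '{"offset":[[1,-3,0],[1,-3,0],[1,-3,0],[1,-3,0],[1,-3,0],[1,-3,0],[1,-3,0],[1,-3,0]],"turn":[0,0,0,0,0,0,0,0],"hand":[0,0,0,0,0,0,0,0]}'
python3 -m crank '{"offset":[[1,-3,0],[1,-3,0],[1,-3,0],[1,-3,0],[1,-3,0],[1,-3,0],[0.3,-2,0],[0,0,0]],"turn":[0,0,0,0,0,0,0,0],"hand":[0,0,0,0,0,0,0,0]}'
python3 - <<'E'
from h import *
o=st();off([492,-75,78],.098)
w=snap('wrist');b=snap('side');a=snap('top')
import pickle; pickle.dump([a,b,w],open('s5.pkl','wb'))
im=np.hstack([cv2.resize(w['image'],(400,300)),cv2.resize(b['image'][100:250,170:370],(400,300))])
im2=np.zeros((600,800,3),np.uint8);im2[:300]=im;im2[300:]=cv2.resize(a['image'][150:256,160:443],(800,300))
cv2.imwrite('pics/m5.png',im2[:,:,::-1])
E
```

```text
t: 15.13
eef_pos: [496.0, -50.7, 78.7]
eef_rot: [-0.153, 3.137, -0.0]
ft_force: [5.0, 0.9, 5.0]
gripper_width: 3.8
grasp_force: 21.3
t: 15.8
eef_pos: [491.6, -71.5, 78.7]
eef_rot: [-0.152, 3.138, -0.0]
ft_force: [3.7, -1.6, 5.8]
gripper_width: 3.4
grasp_force: 21.4
t 15.8 p [491.6 -71.5  78.7] rv [-0.152  3.138 -0.   ] F [ 3.7 -1.6  5.8] w 3.3583236841956956 21.417400538921356
[[-0.995, -0.097, 0.0], [-0.097, 0.995, -0.0], [-0.0, -0.0, -1.0]]
off [-0.1 -3.5  0.7]
heading deg 5.56
turn -0.06
```

View pics/m5.png

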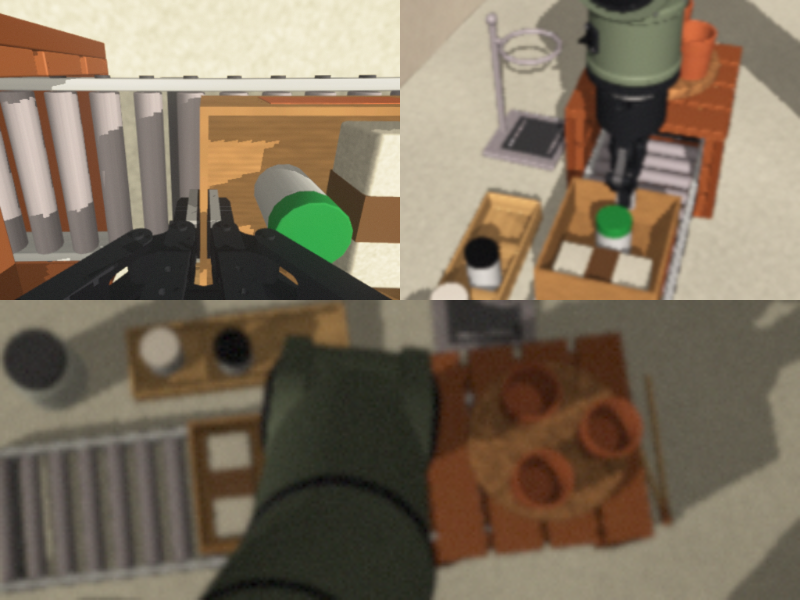

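Run:
```python
from h import *
import pickle; a,b,w=pickle.load(open('s5.pkl','rb'))
W=lambda u,v,z:atz(w,u*1.28,v*1.28,z)
h=.098;ex=np.array([np.cos(h),np.sin(h),0]);ey=np.array([-np.sin(h),np.cos(h),0]);m=np.array([499.3,-151,0])
S=lambda u,v,z:np.round([(W(u,v,z)-m)@ex,(W(u,v,z)-m)@ey],1)
print('rim',S(202,97,105),S(398,95,105),'chan outer',S(140,77,47),S(390,79,47),'inner',S(120,90,47),S(390,91,47))
print('far chan inner',S(60,233,47))
print('wall -y outer',S(202,180,105),S(203,100,105),'crate roof near corner',S(105,47,144))
```

```text
rim [-67.2  79.8] [-67.6 166.8] chan outer [-74.3  38.8] [-72.4 202.3] inner [-66.   24.8] [-64.8 204.1]
far chan inner [ 45.4 -34. ]
wall -y outer [-26.4  79.7] [-65.9  80.2] crate roof near corner [-84.7  52.7]
```

```bash
python3 -m crank '{"offset":[[0,0,0],[0,0,0],[0,0,0],[0,0,0],[0,0,0],[0,0,0],[0,0,0],[0,0,0]],"turn":[0,0,0,0,0,0,0,0],"hand":[5,8,12,16,20,24,24,24]}'
python3 -m crank '{"offset":[[0,0,-8],[0,0,-15],[0,0,-20],[0,0,-25],[0,0,-25],[0,5,-20],[0,20,-10],[0,25,0]],"turn":[0,0,0,0,0,0,0,0],"hand":[24,24,24,24,24,24,24,24]}'
python3 -m crank '{"offset":[[0,33,0],[0,35,0],[0,35,0],[0,35,0],[0,35,0],[0,30,0],[0,0,0],[0,0,0]],"turn":[0,0,0,0,0,0,0,0],"hand":[24,30,40,50,60,70,80,85]}'
python3 -c "
from h import *
h=.098
m=np.array([499.3,-151,0]);ey=np.array([-np.sin(h),np.cos(h),0])
st();X=m+ey*262;X[2]=190;print(X);off(X,h-np.pi/2)"
```

```text
t: 16.62
eef_pos: [491.6, -70.9, 78.6]
eef_rot: [0.154, -3.138, 0.0]
ft_force: [0.3, -0.1, 0.7]
gripper_width: 24.1
grasp_force: 0.0
t: 17.28
eef_pos: [487.7, -21.9, 204.5]
eef_rot: [-0.149, 3.134, -0.0]
ft_force: [0.2, 1.2, -0.3]
gripper_width: 24.1
grasp_force: 0.0
t: 17.95
eef_pos: [466.5, 182.3, 202.0]
eef_rot: [-0.158, 3.138, 0.0]
ft_force: [0.6, -1.0, -0.1]
gripper_width: 84.6
grasp_force: 0.0
t 17.95 p [466.5 182.3 202. ] rv [-0.158  3.138  0.   ] F [ 0.6 -1.  -0.1] w 84.59534947915277 0.0
[[-0.995, -0.1, 0.0], [-0.1, 0.995, 0.0], [-0.0, 0.0, -1.0]]
[473.66507899 109.7428826  190.        ]
off [  0.2 -72.9  12. ]
heading deg 5.76
turn 90.15
```

```bash
python3 -m crank '{"offset":[[0,0,0],[0,0,0],[0,0,0],[0,0,0],[0,0,0],[0,0,0],[0,0,0],[0,0,0]],"turn":[7,7,7,7,7,7,7,7],"hand":[85,85,85,85,85,85,85,85]}'
python3 -m crank '{"offset":[[0,0,0],[0,0,0],[0,0,0],[0,0,0],[0,0,0],[-15,0,0],[-25,0,0],[-20,0,0]],"turn":[7,7,7,7,6,0,0,0],"hand":[85,85,85,85,85,85,85,85]}'
python3 -m crank '{"offset":[[0,0,25],[0,0,30],[0,0,30],[0,0,25],[0,0,15],[0,0,0],[0,0,0]],"turn":[0,0,0,0,0,0,0],"hand":[85,85,85,85,85,85,85]}'
python3 - <<'E'
from h import *
h=.098
m=np.array([499.3,-151,0]);ey=np.array([-np.sin(h),np.cos(h),0])
o=st();X=m+ey*241;X[2]=65;print(X,(o['eef_pos']-m)@ey);off(X,h-np.pi/2)
w=snap('wrist');b=snap('side');a=snap('top')
import pickle; pickle.dump([a,b,w],open('s6.pkl','wb'))
im=np.hstack([cv2.resize(w['image'],(400,300)),cv2.resize(b['image'][100:250,170:370],(400,300))])
im2=np.zeros((600,800,3),np.uint8);im2[:300]=im;im2[300:]=cv2.resize(a['image'][150:256,160:443],(800,300))
cv2.imwrite('pics/m6.png',im2[:,:,::-1])
E
```

```text
t: 18.62
eef_pos: [467.1, 179.6, 202.1]
eef_rot: [1.349, 2.837, 0.0]
ft_force: [-0.1, 0.1, -0.2]
gripper_width: 85.2
grasp_force: 0.0
t: 19.28
eef_pos: [472.7, 119.0, 202.0]
eef_rot: [2.111, 2.326, -0.0]
ft_force: [0.4, -0.1, -0.5]
gripper_width: 85.0
grasp_force: 0.0
t: 19.87
eef_pos: [472.7, 120.0, 76.9]
eef_rot: [-2.112, -2.325, 0.002]
ft_force: [0.5, -1.0, 0.5]
gripper_width: 84.9
grasp_force: 0.0
t 19.8667 p [472.7 120.   76.9] rv [-2.112e+00 -2.325e+00  2.000e-03] F [ 0.5 -1.   0.5] w 84.87902856303792 0.0
[[-0.096, 0.995, -0.001], [0.995, 0.096, -0.001], [-0.001, -0.001, -1.0]]
[475.7197864   88.84364391  65.        ] 272.30801431768134
off [-31.3  -0.   11.9]
heading deg -84.5
turn -0.12
```

View pics/m6.png

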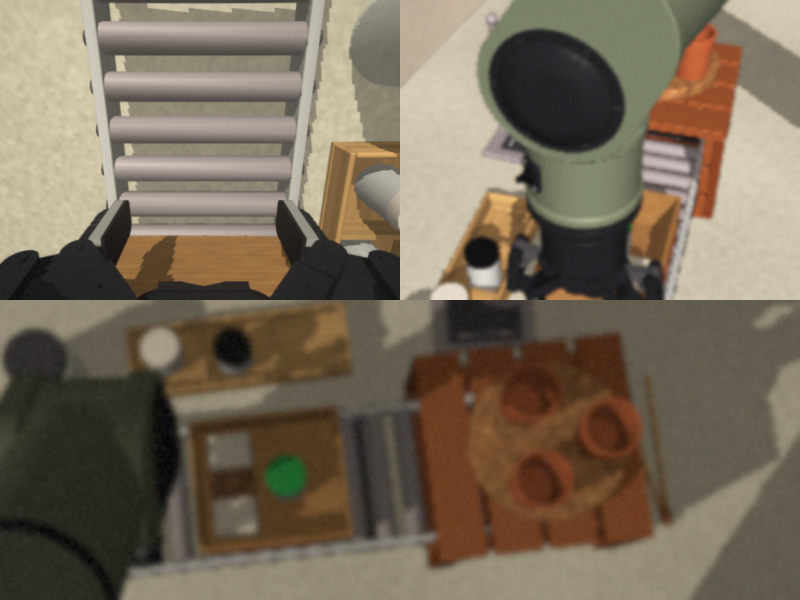

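```bash
python3 -m crank '{"offset":[[-4,0,6],[-6,0,6],[-5,0,0],[-3,0,0],[-2,0,0],[-2,0,0],[-2,0,0],[-2,0,0]],"turn":[0,0,0,0,0,0,0,0],"hand":[85,85,85,85,85,85,85,85]}'
python3 -m crank '{"offset":[[-2,0,0],[-2,0,0],[-2,0,0],[-2,0,0],[-2,0,0],[-2,0,0],[-2,0,0],[-2,0,0]],"turn":[0,0,0,0,0,0,0,0],"hand":[85,85,85,85,85,85,85,85]}'
python3 - <<'E'
from h import *
h=.098
m=np.array([499.3,-151,0]);ey=np.array([-np.sin(h),np.cos(h),0])
o=st();print((o['eef_pos']-m)@ey, (o['eef_pos']-m)@np.array([np.cos(h),np.sin(h),0]), o['moment'])
E
```

```text
t: 20.68
eef_pos: [475.4, 95.2, 64.7]
eef_rot: [2.11, 2.327, 0.0]
ft_force: [-0.3, 0.9, -0.1]
gripper_width: 84.8
grasp_force: 0.0
t: 21.35
eef_pos: [476.9, 79.2, 64.6]
eef_rot: [-2.11, -2.327, -0.0]
ft_force: [-0.3, 1.5, -0.8]
gripper_width: 84.7
grasp_force: 0.4
t 21.35 p [476.9  79.2  64.6] rv [-2.11  -2.327 -0.   ] F [-0.3  1.5 -0.8] w 84.73358980079081 0.38910635747015476
[[-0.098, 0.995, -0.0], [0.995, 0.098, 0.0], [0.0, -0.0, -1.0]]
231.31770985135321 0.2214237580191937 [ 0.15623556  0.00506    -0.05769768]
```

```bash
python3 -m crank '{"offset":[[-3,0,0],[-3,0,0],[-3,0,0],[-3,0,0],[-3,0,0],[-3,0,0],[-3,0,0],[-3,0,0]],"turn":[0,0,0,0,0,0,0,0],"hand":[85,85,85,85,85,85,85,85]}'
python3 -m crank '{"offset":[[-3,0,0],[-3,0,0],[-3,0,0],[-3,0,0],[-3,0,0],[-3,0,0],[-2,0,0],[-1,0,0]],"turn":[0,0,0,0,0,0,0,0],"hand":[85,85,85,85,85,85,85,85]}'
python3 - <<'E'
from h import *
import pickle
h=.098
m=np.array([499.3,-151,0]);ey=np.array([-np.sin(h),np.cos(h),0])
o=st();print((o['eef_pos']-m)@ey, o['moment'])
a=snap('top');w=snap('wrist');b=snap('side')
pickle.dump([a,b,w],open('s7.pkl','wb'))
im2=np.zeros((600,800,3),np.uint8)
im2[:300]=np.hstack([cv2.resize(w['image'],(400,300)),cv2.resize(b['image'][100:250,170:370],(400,300))])
im2[300:]=np.clip(1.4*cv2.resize(a['image'][150:256,160:443],(800,300),interpolation=cv2.INTER_CUBIC),0,255)
cv2.imwrite('pics/m7.png',im2[:,:,::-1])
E
```

```text
t: 22.02
eef_pos: [479.2, 55.2, 64.6]
eef_rot: [-2.11, -2.327, 0.0]
ft_force: [-0.6, -0.4, 0.5]
gripper_width: 84.9
grasp_force: 0.4
t: 22.68
eef_pos: [481.3, 34.2, 64.6]
eef_rot: [2.111, 2.327, -0.0]
ft_force: [-0.3, 0.8, 0.6]
gripper_width: 84.8
grasp_force: 0.4
t 22.6833 p [481.3  34.2  64.6] rv [ 2.111  2.327 -0.   ] F [-0.3  0.8  0.6] w 84.78286302337256 0.4008262138813734
[[-0.097, 0.995, 0.0], [0.995, 0.097, -0.0], [-0.0, 0.0, -1.0]]
186.08394320232205 [ 0.17790215  0.13305422 -0.0003527 ]
```

View pics/m7.png

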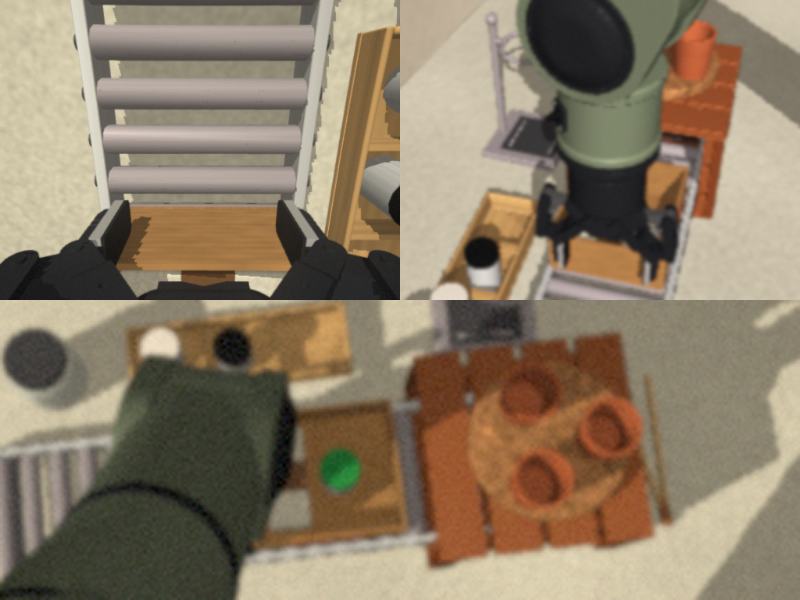

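```bash
python3 -m crank '{"offset":[[-2,0,0],[-3,0,0],[-3,0,0],[-3,0,0],[-3,0,0],[-3,0,0],[-3,0,0],[-3,0,0]],"turn":[0,0,0,0,0,0,0,0],"hand":[85,85,85,85,85,85,85,85]}'
python3 -m crank '{"offset":[[-3,0,0],[-3,0,0],[-3,0,0],[-3,0,0],[-3,0,0],[-3,0,0],[-3,0,0],[-3,0,0]],"turn":[0,0,0,0,0,0,0,0],"hand":[85,85,85,85,85,85,85,85]}'
```

```text
t: 23.5
eef_pos: [483.6, 11.4, 64.6]
eef_rot: [2.11, 2.327, -0.0]
ft_force: [0.3, 0.8, -0.3]
gripper_width: 85.0
grasp_force: 0.4
t: 24.17
eef_pos: [485.8, -12.5, 64.6]
eef_rot: [-2.11, -2.327, 0.0]
ft_force: [0.5, 1.2, -0.5]
gripper_width: 85.1
grasp_force: 0.4
```

```bash
python3 -m crank '{"offset":[[-3,0,0],[-3,0,0],[-3,0,0],[-3,0,0],[-3,0,0],[-3,0,0],[-3,0,0],[-3,0,0]],"turn":[0,0,0,0,0,0,0,0],"hand":[85,85,85,85,85,85,85,85]}'
python3 -m crank '{"offset":[[-3,0,0],[-3,0,0],[-3,0,0],[-2,0,0],[-2,0,0],[-2,0,0],[-2,0,0],[-2,0,0]],"turn":[0,0,0,0,0,0,0,0],"hand":[85,85,85,85,85,85,85,85]}'
python3 - <<'E'
from h import *
h=.098
m=np.array([499.3,-151,0]);ey=np.array([-np.sin(h),np.cos(h),0])
o=st();print((o['eef_pos']-m)@ey, o['moment'])
E
```

```text
t: 24.83
eef_pos: [488.2, -36.4, 64.6]
eef_rot: [-2.11, -2.327, 0.0]
ft_force: [0.6, 0.1, 0.9]
gripper_width: 84.9
grasp_force: 0.4
t: 25.5
eef_pos: [490.1, -55.1, 64.6]
eef_rot: [2.11, 2.327, -0.0]
ft_force: [-1.6, 0.1, 0.3]
gripper_width: 85.2
grasp_force: 0.4
t 25.5 p [490.1 -55.1  64.6] rv [ 2.11   2.327 -0.   ] F [-1.6  0.1  0.3] w 85.17814012944201 0.4035998694598675
[[-0.098, 0.995, -0.0], [0.995, 0.098, -0.0], [-0.0, -0.0, -1.0]]
96.33653280583832 [ 0.17637729  0.19442553 -0.09203841]
```

```bash
python3 -m crank '{"offset":[[-2,0,0],[-2,0,0],[-2,0,0],[-2,0,0],[-2,0,0],[-2,0,0],[-2,0,0],[-2,0,0]],"turn":[0,0,0,0,0,0,0,0],"hand":[85,85,85,85,85,85,85,85]}'
python3 -m crank '{"offset":[[-1,0,0],[-1,0,0],[-1,0,0],[-1,0,0],[-1,0,0],[-1,0,0],[-1,0,0],[-1,0,0]],"turn":[0,0,0,0,0,0,0,0],"hand":[85,85,85,85,85,85,85,85]}'
```

```text
t: 26.17
eef_pos: [491.6, -71.1, 64.6]
eef_rot: [2.11, 2.327, -0.0]
ft_force: [-1.6, -0.6, 1.1]
gripper_width: 85.4
grasp_force: 0.4
t: 26.83
eef_pos: [492.4, -78.9, 64.6]
eef_rot: [2.11, 2.327, 0.0]
ft_force: [-1.3, 0.2, 0.1]
gripper_width: 85.0
grasp_force: 0.4
```

```bash
python3 -m crank '{"offset":[[-1,0,0],[-1,0,0],[-1,0,0],[-1,0,0],[-1,0,0],[-1,0,0]],"turn":[0,0,0,0,0,0],"hand":[85,85,85,85,85,85]}'
python3 -m crank '{"offset":[[-0.7,0,0],[-0.7,0,0],[-0.7,0,0],[-0.7,0,0]],"turn":[0,0,0,0],"hand":[85,85,85,85]}'
```

```text
t: 27.33
eef_pos: [492.7, -84.5, 64.5]
eef_rot: [-2.11, -2.327, 0.0]
ft_force: [-3.8, 7.4, 3.6]
gripper_width: 84.8
grasp_force: 3.9
t: 27.67
eef_pos: [492.5, -84.6, 64.5]
eef_rot: [-2.106, -2.325, -0.002]
ft_force: [-4.2, 26.6, 9.6]
gripper_width: 85.2
grasp_force: 13.4
```

Run:
```python
from h import *
import pickle
h=.098
m=np.array([499.3,-151,0]);ey=np.array([-np.sin(h),np.cos(h),0])
o=st();print((o['eef_pos']-m)@ey, o['moment'])
a=snap('top');w=snap('wrist');b=snap('side')
pickle.dump([a,b,w],open('s8.pkl','wb'))
g=cv2.cvtColor(w['image'],cv2.COLOR_RGB2GRAY)
L=cv2.createLineSegmentDetector().detect(g)[0].reshape(-1,4)
for l in L:
    if np.hypot(l[2]-l[0],l[3]-l[1])>60 and abs(l[3]-l[1])<.15*abs(l[2]-l[0]):
        P=atz(w,l[0],l[1],50);Q=atz(w,l[2],l[3],50); d=(Q-P) if Q[0]>P[0] else P-Q
        P2=atz(w,l[0],l[1],105);Q2=atz(w,l[2],l[3],105)
        print(l.round(0),'yaw',np.arctan2(d[1],d[0]).round(4),'s50',((P+Q)/2-m)@ey,'s105',((P2+Q2)/2-m)@ey)
hs=cv2.cvtColor(a['image'],cv2.COLOR_RGB2HSV);mk=cv2.inRange(hs,(45,120,30),(85,255,255));print('green px in top',(mk>0).sum())
```

```text
t 27.6667 p [492.5 -84.6  64.5] rv [-2.106e+00 -2.325e+00 -2.000e-03] F [-4.2 26.6  9.6] w 85.18756268744536 13.406905772862956
[[-0.099, 0.995, -0.002], [0.995, 0.099, 0.004], [0.004, -0.002, -1.0]]
66.71857909321542 [ 4.95688189  1.35452641 -1.28953721]
[369. 142. 148. 141.] yaw 0.0955 s50 122.73323903181122 s105 130.78812828590003
[377.  80. 142.  79.] yaw 0.0961 s50 150.8766599769228 s105 149.10285323177118
[386.  10. 133.   9.] yaw 0.096 s50 178.90065162985053 s105 167.33985789477077
[226. 214. 144. 216.] yaw 0.1176 s50 84.66924274213656 s105 106.0174501318236
[363. 198. 154. 198.] yaw 0.0962 s50 94.03014383218068 s105 112.10918748827467
[319. 166. 136. 164.] yaw 0.0873 s50 111.31214768230025 s105 123.35569329315636
[207. 345. 299. 345.] yaw 0.0886 s50 2.042927250133181 s105 52.247219267630584
[373. 215. 226. 215.] yaw 0.0953 s50 84.8249525809848 s105 106.11878048805262
[166. 211. 353. 211.] yaw 0.098 s50 86.93047551825674 s105 107.48897899869448
[399.  35. 149.  34.] yaw 0.0946 s50 169.4124136685376 s105 161.16525428772056
[356. 249. 169. 249.] yaw 0.0952 s50 65.25398911353984 s105 93.38270218644848
[389. 103. 213. 103.] yaw 0.0971 s50 140.6273030813256 s105 142.43294082911652
[208. 260. 352. 260.] yaw 0.0982 s50 58.64163355300377 s105 89.07961928932275
[139. 237. 376. 242.] yaw 0.0762 s50 70.85561668641532 s105 97.02803970410524
[226. 177. 338. 179.] yaw 0.0791 s50 104.46517199465232 s105 118.89992806564871
[256. 191. 382. 193.] yaw 0.0864 s50 97.21319975159936 s105 114.1806056632427
[119.  51. 286.  55.] yaw 0.0788 s50 161.91563500534664 s105 156.28662068222533
[287.  55. 361.  56.] yaw 0.0792 s50 160.92880972528067 s105 155.6444303241559
green px in top 1
```

```bash
python3 -m crank '{"offset":[[2,0,0],[1.5,0,0],[0,0,0]],"turn":[0,0,0.4],"hand":[85,85,85]}'
python3 -m crank '{"offset":[[-1,0,0],[-1,0,0],[-0.7,0,0],[0,0,0]],"turn":[0,0,0,0],"hand":[85,85,85,85]}'
python3 -c "
from h import *
o=st();print(o['moment'])"
```

```text
t: 28.07
eef_pos: [493.1, -84.1, 64.7]
eef_rot: [2.118, 2.32, 0.0]
ft_force: [0.1, 0.3, -0.1]
gripper_width: 85.2
grasp_force: 0.0
t: 28.4
eef_pos: [493.1, -84.5, 64.6]
eef_rot: [-2.113, -2.321, -0.002]
ft_force: [-3.0, 17.8, 6.1]
gripper_width: 84.9
grasp_force: 9.1
t 28.4 p [493.1 -84.5  64.6] rv [-2.113e+00 -2.321e+00 -2.000e-03] F [-3.  17.8  6.1] w 84.92972831351034 9.104666411876678
[[-0.094, 0.996, -0.001], [0.996, 0.094, 0.003], [0.003, -0.001, -1.0]]
[3.48649716 0.17742057 0.77177891]
```

```bash
python3 -m crank '{"offset":[[1,0,0],[2,0,0],[3,0,0],[8,0,0],[15,0,0],[20,0,0],[20,0,0],[0,0,0]],"turn":[0,0,0,0,0,0,0,0],"hand":[85,85,85,85,85,85,85,85]}'
python3 -m crank '{"offset":[[0,0,-20],[0,0,-30],[10,0,-35],[25,0,-35],[30,0,-30],[30,0,-20],[20,0,0],[0,0,0]],"turn":[0,0,0,0,0,0,0,0],"hand":[85,85,85,85,85,85,85,85]}'
python3 - <<'E'
from h import *
import pickle
h=.096
m=np.array([499.3,-151,0]);ey=np.array([-np.sin(h),np.cos(h),0])
ex=np.array([np.cos(h),np.sin(h),0]);o=st()
a=snap('top');w=snap('wrist');b=snap('side')
pickle.dump([a,b,w],open('s9.pkl','wb'))
a0,b0,_=pickle.load(open('s0.pkl','rb'))
for c,n in((a,'top'),(b,'side')):
    g=cv2.cvtColor(c['image'],cv2.COLOR_RGB2GRAY);g=cv2.resize(g,None,fx=2,fy=2,interpolation=cv2.INTER_CUBIC)
    for l in cv2.createLineSegmentDetector().detect(g)[0].reshape(-1,4)/2:
        P=atz(c,l[0],l[1],105);Q=atz(c,l[2],l[3],105)
        p=[(P-m)@ex,(P-m)@ey];q=[(Q-m)@ex,(Q-m)@ey]
        if np.hypot(p[0]-q[0],p[1]-q[1])>25 and max(abs(p[0]),abs(q[0]))<90 and -15<min(p[1],q[1]) and max(p[1],q[1])<85: print(n,np.round(p,1),np.round(q,1))
    hs=cv2.cvtColor(c['image'],cv2.COLOR_RGB2HSV);print('green',(cv2.inRange(hs,(45,100,20),(85,255,255))>0).sum())
# changes of other items
X={'jar':(600,200),'caddy':(640,75),'cups':(520,-250)}
for n,(c,c0) in {'top':(a,a0),'side':(b,b0)}.items():
    d=cv2.absdiff(cv2.GaussianBlur(c['image'],(5,5),0),cv2.GaussianBlur(c0['image'],(5,5),0)).max(2)
    k,l,s_,ce=cv2.connectedComponentsWithStats((d>30).astype('uint8'))
    print(n,[(s_[i].tolist()) for i in range(1,k) if s_[i,4]>25])
E
```

```text
t: 29.07
eef_pos: [486.6, -14.2, 64.4]
eef_rot: [-2.113, -2.323, -0.001]
ft_force: [1.0, 0.3, 0.5]
gripper_width: 85.0
grasp_force: 0.0
t: 29.73
eef_pos: [476.6, 99.5, 234.0]
eef_rot: [-2.113, -2.325, -0.005]
ft_force: [0.2, 0.2, -1.3]
gripper_width: 84.8
grasp_force: 0.0
t 29.7333 p [476.6  99.5 234. ] rv [-2.113 -2.325 -0.005] F [ 0.2  0.2 -1.3] w 84.75156334640431 0.0
[[-0.096, 0.995, 0.002], [0.995, 0.096, 0.002], [0.002, 0.002, -1.0]]
top [-15.6  -2.2] [-15.3  34.6]
top [-19.5  38. ] [-50.7  39.5]
top [12.7 36.6] [12.5 -2.1]
top [-51.4  36. ] [-51.9   3.1]
top [-47.1  -0.8] [-17.5  -1.4]
top [-72.   -4.7] [-71.6  44.8]
top [47.6 -0.2] [49.5 38.2]
top [37.3 57.5] [-68.2  57.2]
top [-67.7  68.7] [46.  67.1]
top [60.1 49.2] [58.7 10.8]
green 3
side [48.3 27.5] [50.3 54.9]
side [-19.6  64.2] [ 6.3 40.6]
side [67.2 25.7] [67.6 55.9]
green 30
top [[351, 83, 161, 65, 5123], [386, 114, 18, 15, 181], [332, 143, 180, 170, 5294], [224, 144, 103, 87, 3467], [174, 150, 51, 54, 760], [115, 158, 110, 226, 14673], [345, 167, 14, 4, 32], [168, 168, 15, 11, 123], [294, 169, 93, 58, 2065], [207, 186, 4, 13, 33], [291, 205, 15, 27, 169], [436, 208, 76, 108, 1578], [176, 227, 4, 17, 49], [0, 287, 38, 37, 768], [348, 321, 88, 57, 706], [0, 343, 25, 41, 601], [241, 382, 16, 2, 27]]
side [[204, 0, 213, 292, 24541], [338, 128, 67, 87, 817], [421, 154, 57, 70, 475], [489, 176, 23, 56, 644], [504, 214, 8, 14, 42], [499, 224, 13, 25, 205], [235, 285, 54, 22, 497], [489, 287, 23, 39, 524], [236, 299, 39, 18, 366], [236, 309, 55, 54, 790], [430, 317, 82, 67, 3759], [224, 327, 43, 19, 466], [224, 344, 30, 17, 322], [234, 362, 14, 19, 172]]
```

Run:
```python
from h import *
import pickle
a,b,w=pickle.load(open('s9.pkl','rb'))
h=.096
m=np.array([499.3,-151,0]);ey=np.array([-np.sin(h),np.cos(h),0]);ex=np.array([np.cos(h),np.sin(h),0])
for c,n in((a,'top'),(b,'side'),(w,'wrist')):
    hs=cv2.cvtColor(c['image'],cv2.COLOR_RGB2HSV);M=cv2.inRange(hs,(45,100,20),(85,255,255));ys,xs=np.nonzero(M)
    print(n,len(xs),np.median(xs) if len(xs) else 0,np.median(ys) if len(ys) else 0,xs.min() if len(xs) else 0,xs.max() if len(xs) else 0,'pred lid',proj(c,m+ey*-38+[0,0,110]).round(0),'front lid edge',proj(c,m+ey*-18+[0,0,110]).round(0))
```

```text
top 3 260.0 374.0 250 261 pred lid [[323. 204.]] front lid edge [[316. 205.]]
side 30 294.0 167.5 292 298 pred lid [[294. 162.]] front lid edge [[292. 166.]]
wrist 0 0 0 0 0 pred lid [[259. 435.]] front lid edge [[259. 421.]]
```

```bash
python3 -c "
from workcell import job
print(job.close_job())"
```

```text
the job is handed in; nothing more can be done
None
```

The green-lidded tin is standing in the carton beside the packet, and the carton is home and square against the end stop; the job was handed in at about 30 s (judge's verdict not shown). The last camera readings and push forces agree with this, but I did not separately confirm afterwards that the other tins, cups, drip stand, jar and tong had stayed put; no contact with them was planned or noticed.

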